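# Show the helper where the stray steel parts belong

### The arm

A 6-joint arm with a two-finger parallel gripper is mounted at the origin on the work surface. World frame = base frame: x ahead of the robot, y to its left, z up, the work surface at z = 0. Lengths are in m, angles in rad, forces in N, time in s.
With the tool pointing down it reaches from about 0.25 to 0.725 m from the base axis. Payload 9.7 kg.
Tool frame: the origin (TCP) lies midway between the tips of the shut fingers; the grasp point (between the pads) lies 19 mm behind it (r.tcp_to_grasp is the distance from the TCP to the grasp point, in m); z points along the fingers, y is the line along which they close (so a half turn about z gives the same grasp; the last joint's range is limited). The gripper opens to 85 mm and grips with 20 to 120 N. Pads are 22 mm wide; open, the fingers measure 114 mm over their backs; the gripper's body (76 mm by 85 mm) begins 54 mm behind the grasp point. The pads swing forward as they close: fully open they stand 13 mm farther back than shut.
Start: joints at [1.252, 0.087, 0.176, 1.66, 0, 1.571], TCP at [0.172, 0.522, 0.231] pointing down, gripper open.
Joint ranges: [-3.13, 3.13], [-0.85, 1.81], [-1.15, 1.24], [-2.2, 2.28], [-1.44, 1.52], [-3.14, 3.14]. Speed limits (rad/s): [2.22, 2.22, 2.57, 3.14, 3.14, 3.14].

### API

Orientations are given as a unit quaternion [x, y, z, w].
In Python, from station import r gives the robot as it stands.
- The arm moves only by the shell command python3 -m creep 'ROWS'. ROWS is JSON, one flat list of numbers, 7 for each row, row after row: the closure, from 0 (fully open) to 1 (shut), then the shift along the tool's x, y, z in units of 50 mm (1.0 is 50 mm), then the turn, a rotation vector about the tool's x, y, z in units of 5 degrees (1.0 is 5 degrees). In form: [hand, x, y, z, rx, ry, rz, hand, x, y, z, rx, ry, rz, ...]. A call has 1 to 8 rows; each row shifts and turns the commanded pose from where the row before left it, along the tool's axes as they then stand; what a row does not reach is not made up. A row lasts 1/10 s, in which the tool goes at most 50 mm and 8.59 degrees, less where a joint would pass 70% of its speed; a pose out of reach is approached as far as the arm can. A call is refused whole if a number of a shift passes 1 or a number of a turn 1, either way. A call with a gripper value outside its range is refused whole. The fingers move at their own pace and stop on an object; the grip force is fixed at half the most. Time passes only in rows, so rows that do not move let the fingers close. It gives the time, the measured TCP pose, the force, the opening and the grip force at its end, in the units of the state.
- r.sense(): the state, without advancing time (a new reading comes with each control period).
- r.get_image(name): name is "side" or "top"; returns a dict with "image" (480x640x3 uint8, red, green, blue), "intrinsics" (3x3 intrinsics, pixels), "world_from_camera" (4x4, takes a point from camera to world coordinates). Camera axes: x right, y up, looking along -z (the intrinsics and any distortion apply to the point x, -y, -z); pixel columns grow to the right and rows downward; lengths in m; the calibration is good to about 2 mm. A picture is of the moment at which its call begins. There is no depth.
- r.sign_off(): hands the job in; it is judged then, once.
Trained networks look in a picture, given as the dict that the camera call returned (one of the last four; its "shot" number tells which), for a name from the list of things; names that differ only in an ending like _2 or _b are one class to them, and where a whole thing is asked for, a point or a joint stands for the part that bears it (a point fixed in the world has none). Each returns a list of dicts, best first, with "confidence" (0 to 1); they miss things now and then, are a little off and sometimes report something else, mostly with a low value. They report only what shows in the picture. A call takes as long as a camera call. They do not tell look-alikes from the thing itself.
- r.masks_of(thing, picture): "region" (480x640 bool, what is visible of it) and "bbox" ([left, top, width, height] in pixels, round what is visible of it).
- r.place_of(thing, picture): "centre" ([row, column] in pixels: a listed point, or the origin of a listed thing).
The state is a dict: "clock": time; "joint_pos": joint angles; "dq": joint speeds; "joint_efforts": joint torques, N m; "tcp_pos": TCP position; "eef_rot": TCP orientation; "contact_force": force on the tool from outside, world axes, zero at the start; "torque": the same for the moment, N m; "opening": finger opening in m; "gripper_force": force on a finger pad.
Only numpy, scipy, OpenCV 4.12 (cv2) and the standard library are available. Lean on these libraries where they do the work, as an engineer would, in place of code of your own. Each camera call takes 0.05 s, during which the arm holds its last target. There are 200 camera calls.

### The job

Show your helper where two stray parts belong, by pointing at four things in turn with the fingertips: first the small steel square and then the empty hook on the rail where it goes; next the stainless steel hinge and then the magnetic bit tray where it goes. Each time bring the fingertips from above to about 3 cm over the middle of the thing and keep them there for a good two seconds; never come down over the brass hinge or a hook that is in use, and touch nothing at all. Finally raise the hand so that the fingertips are more than 15 cm above the table.

Things in the scene. Friction and masses are not known exactly. Their poses are not given: they have to be found in the camera images.
- square_top (a point): small steel try square lying flat, an L: dark steel stock 60 x 14 x 12 mm along its y, bright blade 75 x 16 mm, 4 mm thick, along its x from one end of the stock; overall 89 x 60 mm. The point lies inside the angle of the L near the blade, 10 mm above the table; highest part 12 mm above the table; z up
- free_hook_top (a point): a steel hook of the rail, 60 mm long, reaching from the rail towards the robot with an upturned end, the only one with nothing hanging on it; point 4 mm above the horizontal part of the wire, 40 mm out from the rail's front face and 20 mm short of the hook's end; about 254 mm above the table; z up, x from hook end to rail
- steel_hinge_top (a point): stainless steel (silver) butt hinge lying open flat, 57 x 76 mm, leaves 4 mm thick, knuckle 10 mm thick along its y; the point is at its centre on top of the knuckle, 10 mm above the table; z up
- bit_tray_top (a point): round magnetic bit tray, steel dish on a black rubber foot, 96 mm across the rim, 26 mm high, a few screwdriver bits on its floor; the point is the centre of its mouth at rim height, 26 mm above the table; z up
- brass_hinge_top (a point): brass (yellow) hinge, otherwise the same as the stainless one; not to be pointed at; the point is on top of the middle of its knuckle, 10 mm above the table
- hook_trowel_top (a point): a steel hook of the rail, 60 mm long, reaching from the rail towards the robot with an upturned end, with a hand trowel hanging on it; point 4 mm above the horizontal part of the wire, 40 mm out from the rail's front face and 20 mm short of the hook's end; about 254 mm above the table; z up, x from hook end to rail
- hook_fork_top (a point): a steel hook of the rail, 60 mm long, reaching from the rail towards the robot with an upturned end, with a green-handled three-tined hand fork hanging on it; point 4 mm above the horizontal part of the wire, 40 mm out from the rail's front face and 20 mm short of the hook's end; about 254 mm above the table; z up, x from hook end to rail
- hook_brush_top (a point): a steel hook of the rail, 60 mm long, reaching from the rail towards the robot with an upturned end, with a red-handled brush with yellow bristles hanging on it; point 4 mm above the horizontal part of the wire, 40 mm out from the rail's front face and 20 mm short of the hook's end; about 254 mm above the table; z up, x from hook end to rail
- rail: hook rail: aluminium bar 500 mm long along its y, 35 mm high, top edge 268 mm above the table, on two posts at its ends; origin at table height under the middle of the bar's front face (towards the robot); four hooks 100 mm apart, tools hanging below them; the hooks stick out towards its -x
- screwdriver: yellow-handled screwdriver lying on the table, 190 mm long, under 40 mm high; a bystander
- flowerpot: blue ceramic flowerpot, 110 mm across, 100 mm high, origin under its centre; a bystander
There are look-alikes about, which are no part of the job. Leave any green, red or turquoise look-alike of the part that bears square_top alone.

How it is judged:
On the way, in this order (a step that is already met when the one before it is completed fails the run):
1. point just above the small steel square for two seconds (horizontal distance between the grasp point and square_top below 0.04 m and z of the grasp point in the frame of square_top between 0 and 0.085 m), for 1.8 s.
2. then point just above the empty hook for two seconds (horizontal distance between the grasp point and free_hook_top below 0.03 m and z of the grasp point in the frame of free_hook_top between 0 and 0.085 m), for 1.8 s.
3. then point just above the stainless steel hinge for two seconds (horizontal distance between the grasp point and steel_hinge_top below 0.035 m and z of the grasp point in the frame of steel_hinge_top between 0 and 0.085 m), for 1.8 s.
4. then point just above the magnetic bit tray for two seconds (horizontal distance between the grasp point and bit_tray_top below 0.04 m and z of the grasp point in the frame of bit_tray_top between 0 and 0.085 m), for 1.8 s.
At the end, for the whole second after the job is handed in: the hand is raised, grasp point more than 150 mm above the table; the square, both hinges, the tray, the screwdriver and the flowerpot are all within 5 mm of where they stood (height (world z) of the grasp point above 0.15 m and distance of each of steel_hinge_top, square_top, brass_hinge_top, bit_tray_top, screwdriver, flowerpot from where it was at the start of the episode below 0.005 m); the robot touches nothing.
It fails at once if the hand or arm touched something (more than 0.5 N) (contact force between any of the fingers, the arm and anything else above 0.5 N).
It fails at once if something was lifted, carried or shifted by more than 5 mm (distance of any of steel_hinge_top, square_top, brass_hinge_top, bit_tray_top, screwdriver, flowerpot from where it was at the start of the episode above 0.005 m).
It fails at once if the hand came down over the brass hinge (within 25 mm of its middle, grasp point less than 70 mm above) (horizontal distance between the grasp point and brass_hinge_top below 0.025 m and z of the grasp point in the frame of brass_hinge_top between 0 and 0.07 m).
It fails at once if the hand came down over a hook in use (within 25 mm of its middle, grasp point less than 70 mm above) ((horizontal distance between the grasp point and hook_trowel_top below 0.025 m and z of the grasp point in the frame of hook_trowel_top between 0 and 0.07 m) or (horizontal distance between the grasp point and hook_fork_top below 0.025 m and z of the grasp point in the frame of hook_fork_top between 0 and 0.07 m) or (horizontal distance between the grasp point and hook_brush_top below 0.025 m and z of the grasp point in the frame of hook_brush_top between 0 and 0.07 m)).
It also fails if it takes over 70 s, if anything falls off the work surface, if the arm or the gripper's body presses on something with over 40 N, if the wrist force passes 120 N, or if a joint passes its speed limit or range.

## Working session

There is one attempt and no reset: what is moved stays moved. The work goes in short steps, Python scripts to look and compute and a shell command to move; the robot and the scene stay as the last step left them, time stands still between calls to the robot, and variables do not carry over. Pictures are saved under pics/ and viewed, at most 10 in all, crops included, and the job is handed in when it is done.

```bash
mkdir -p pics
cat > h.py <<'E'
import numpy as np, cv2
from station import r
def ray(p,uv):
    K=np.array(p["intrinsics"]);T=np.array(p["world_from_camera"])
    d=np.linalg.inv(K)@[uv[0],uv[1],1]; d=T[:3,:3]@[d[0],-d[1],-d[2]]
    return T[:3,3],d
def at_z(p,rc,z):
    o,d=ray(p,(rc[1],rc[0])); return o+d*(z-o[2])/d[2]
def proj(p,X):
    K=np.array(p["intrinsics"]);T=np.array(p["world_from_camera"])
    c=T[:3,:3].T@(np.array(X)-T[:3,3]); q=K@[c[0],-c[1],-c[2]]; return q[:2]/q[2]
E
python3 - <<'E'
from h import *
Z=dict(square_top=.01,free_hook_top=.254,steel_hinge_top=.01,bit_tray_top=.026,brass_hinge_top=.01,hook_trowel_top=.254,hook_fork_top=.254,hook_brush_top=.254,rail=0,screwdriver=0.015,flowerpot=0)
for n in("top","side"):
    p=r.get_image(n); cv2.imwrite(f"pics/{n}.png",p["image"][:,:,::-1])
    print(n,np.round(p["world_from_camera"],2)[:3,3], p.keys())
    for k,z in Z.items():
        for c in r.place_of(k,p)[:4]:
            print(k,round(c["confidence"],2),np.round(c["centre"]),at_z(p,c["centre"],z).round(3))
print(r.sense()["eef_rot"],r.sense()["tcp_pos"],r.sense()["clock"],r.tcp_to_grasp)
E
```

```text
top [0.3  0.   1.15] dict_keys(['image', 'intrinsics', 'world_from_camera', 'shot'])
square_top 0.77 [260. 184.] [0.453 0.317 0.01 ]
square_top 0.76 [327. 233.] [0.287 0.19  0.01 ]
square_top 0.69 [274. 127.] [0.421 0.456 0.01 ]
square_top 0.68 [318. 170.] [0.311 0.346 0.01 ]
free_hook_top 0.45 [151. 381.] [ 0.646 -0.147  0.254]
steel_hinge_top 0.58 [242. 306.] [0.499 0.012 0.01 ]
bit_tray_top 0.94 [255. 372.] [ 0.461 -0.153  0.026]
bit_tray_top 0.34 [154. 284.] [0.724 0.067 0.026]
brass_hinge_top 0.65 [267. 247.] [0.435 0.161 0.01 ]
hook_trowel_top 0.81 [151. 333.] [ 0.646 -0.048  0.254]
hook_fork_top 0.6 [152. 236.] [0.644 0.151 0.254]
hook_brush_top 0.64 [156. 285.] [0.636 0.052 0.254]
screwdriver 0.59 [232. 483.] [ 0.52  -0.439  0.015]
flowerpot 0.7 [199. 133.] [0.615 0.457 0.   ]
flowerpot 0.67 [153. 285.] [0.737 0.067 0.   ]
flowerpot 0.65 [258. 372.] [ 0.458 -0.157  0.   ]
side [0.25 0.67 1.04] dict_keys(['image', 'intrinsics', 'world_from_camera', 'shot'])
square_top 0.89 [361. 375.] [0.284 0.199 0.01 ]
square_top 0.79 [450. 278.] [0.428 0.458 0.01 ]
square_top 0.74 [415. 340.] [0.325 0.346 0.01 ]
square_top 0.71 [385. 288.] [0.461 0.322 0.01 ]
free_hook_top 0.67 [163. 280.] [ 0.652 -0.143  0.254]
steel_hinge_top 0.56 [280. 317.] [0.496 0.021 0.01 ]
bit_tray_top 0.97 [234. 346.] [ 0.465 -0.147  0.026]
bit_tray_top 0.24 [171. 358.] [ 0.507 -0.424  0.026]
brass_hinge_top 0.92 [331. 318.] [0.442 0.167 0.01 ]
hook_trowel_top 0.87 [190. 265.] [ 0.648 -0.035  0.254]
hook_fork_top 0.6 [426. 199.] [0.527 0.516 0.254]
hook_fork_top 0.35 [190. 269.] [ 0.641 -0.041  0.254]
hook_brush_top 0.66 [217. 253.] [0.639 0.057 0.254]
screwdriver 0.8 [172. 355.] [ 0.519 -0.43   0.015]
screwdriver 0.53 [331. 319.] [0.437 0.169 0.015]
flowerpot 0.69 [424. 200.] [0.615 0.463 0.   ]
[ 1.58716003e-01  9.87324278e-01  7.10933790e-07 -4.39103680e-06] [0.1723875  0.52228796 0.23127344] 1.2 0.0187
```

View pics/top.png

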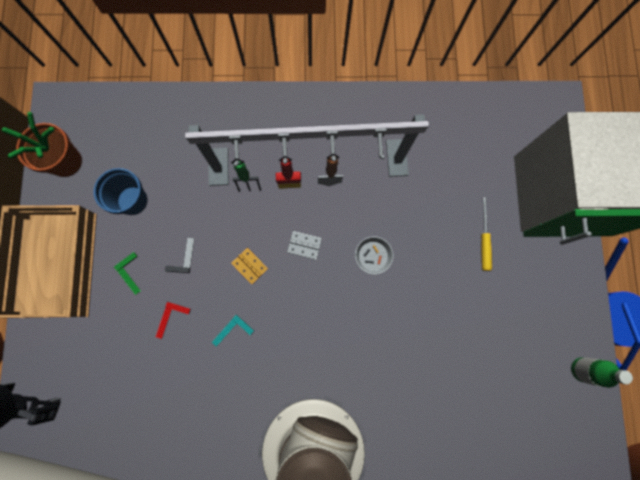

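View pics/side.png

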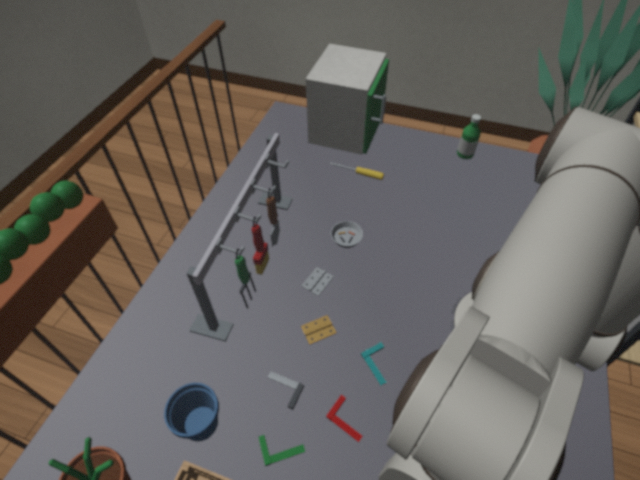

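The top view shows four L-shapes: steel at (184,260), green at (127,274), red at (172,318) and turquoise at (233,327). There are four hooks: fork at 236, brush at 285, trowel at 333 and a bare one at (381,145). The hinges are silver at (305,244) and brass at (249,266), and the tray is at (373,255). The side view agrees. I choose the grey L, the bare hook at column 381, the silver hinge and the dish, and will check them in one crop.

```bash
cat > rel.py <<'E'
import sys
from h import *
from scipy.spatial.transform import Rotation as R
T=dict(sq=[.457,.320,.04],hook=[.649,-.145,.284],hinge=[.498,.017,.04],tray=[.463,-.150,.056])
s=r.sense(); M=R.from_quat(s["eef_rot"])
print("t",s["clock"],"tcp",np.round(s["tcp_pos"],4),"q",np.round(s["joint_pos"],2))
for k in T: print(k,"units",np.round(M.inv().apply(np.array(T[k])-s["tcp_pos"])/.05,2))
E
python3 - <<'E'
from h import *
from scipy.optimize import least_squares
a,b=r.get_image("top"),r.get_image("side")
for k in("square_top","free_hook_top","steel_hinge_top","bit_tray_top","brass_hinge_top"):
    A=r.place_of(k,a);B=r.place_of(k,b)
    if not A or not B: print(k,"missing");continue
    if k=="square_top":
        A=[c for c in A if abs(c["centre"][1]-184)<15];B=[c for c in B if abs(c["centre"][1]-288)<15]
        if not A or not B: print("sq missing"); continue
    ca,cb=[np.array(c[0]["centre"])[::-1] for c in(A,B)]
    f=least_squares(lambda X:np.r_[proj(a,X)-ca,proj(b,X)-cb],[.5,0,.1]); print(k,f.x.round(3),"err px",np.abs(f.fun).max().round(1))
im=a["image"][110:290,150:410].copy()
im=cv2.resize(im,None,fx=3,fy=3,interpolation=cv2.INTER_CUBIC)
for X in([.457,.320,.01],[.649,-.145,.254],[.498,.017,.01],[.463,-.150,.026]):
    u=(proj(a,X)-[150,110])*3; cv2.drawMarker(im,tuple(int(v) for v in u),(255,0,255),0,12,1)
cv2.imwrite("pics/crop.png",im[:,:,::-1])
E
python3 rel.py
```

```text
square_top [ 0.484  0.402 -0.298] err px 2.5
free_hook_top [ 0.643 -0.144  0.257] err px 2.7
steel_hinge_top [0.493 0.022 0.022] err px 1.0
bit_tray_top missing
brass_hinge_top [ 0.753 -0.121 -0.561] err px 48.1
t 1.8 tcp [0.1724 0.5223 0.2313] q [1.25 0.09 0.18 1.66 0.   1.57]
sq units [-6.67 -2.06  3.83]
hook units [-13.24  -9.69  -1.05]
hinge units [-9.35 -7.56  3.83]
tray units [ -9.73 -10.95   3.51]
```

View pics/crop.png

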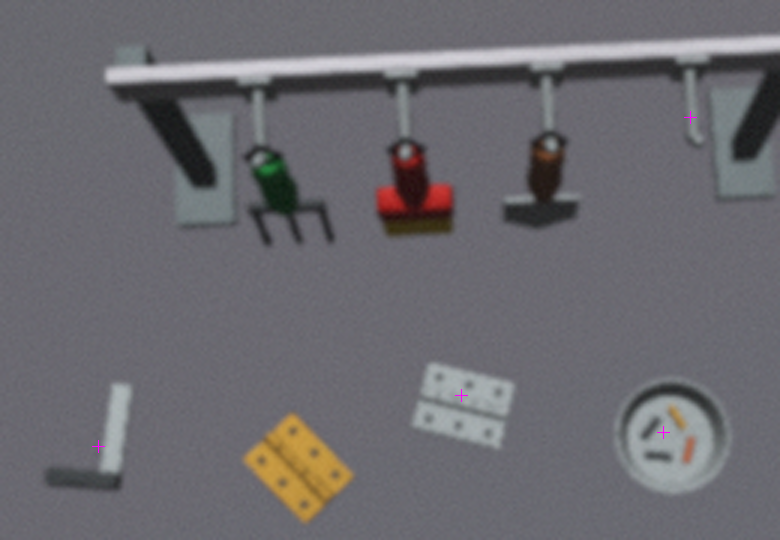

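The crop confirms it. The steel L marker is inside its angle. The bare hook marker is about 40 mm out along the wire. The hinge (crop 465,405) and the dish (673,436) sit a few mm off their marks, and I'll shift those targets slightly.

```bash
sed -i 's/\[.498,.017,.04\]/[.492,.016,.04]/; s/\[.463,-.150,.056\]/[.462,-.154,.056]/' rel.py
python3 -m creep '[1,-0.4,-0.1,0,0,0,0, 1,-0.8,-0.25,0,0,0,0, 1,-0.8,-0.25,0,0,0,0, 1,-0.8,-0.25,0,0,0,0, 1,-0.8,-0.25,0,0,0,0, 1,-0.8,-0.25,0,0,0,0, 1,-0.8,-0.25,0,0,0,0, 1,-0.4,-0.1,0,0,0,0]'
python3 rel.py
```

```text
clock: 2.6
tcp_pos: [0.4138, 0.3518, 0.2313]
eef_rot: [0.16, 0.987, -0.0, 0.0]
contact_force: [-0.0, 0.4, 0.3]
opening: -0.0002
gripper_force: 0.0
t 2.6 tcp [0.4138 0.3518 0.2313] q [ 0.7   0.07  0.16  1.66 -0.    1.03]
sq units [-1.02 -0.33  3.83]
hook units [-7.6  -7.94 -1.05]
hinge units [-3.6  -5.88  3.83]
tray units [-4.11 -9.29  3.51]
```

```bash
python3 -m creep '[1,-0.5,-0.15,0.3,0,0,0, 1,-0.5,-0.15,0.6,0,0,0, 1,0,0,0.7,0,0,0, 1,0,0,0.7,0,0,0, 1,0,0,0.6,0,0,0, 1,0,0,0.4,0,0,0, 1,0,0,0.3,0,0,0, 1,0,0,0.2,0,0,0]'
python3 - <<'E'
from h import *
a=r.get_image("top"); b=r.get_image("side")
x,y=[int(v) for v in proj(b,[.457,.32,.01])]
print(x,y)
im=np.hstack([cv2.resize(i,(400,400)) for i in(a["image"][200:330,120:250],b["image"][320:450,220:350])])
cv2.imwrite("pics/c2.png",im[:,:,::-1])
E
python3 rel.py
```

```text
clock: 3.4
tcp_pos: [0.4542, 0.3237, 0.0403]
eef_rot: [0.159, 0.987, -0.0, -0.0]
contact_force: [0.5, 0.9, 0.6]
opening: -0.0001
gripper_force: 0.0
289 385
t 3.5 tcp [0.454  0.3237 0.0404] q [ 0.62  0.12 -0.16  1.29 -0.    0.94]
sq units [-0.08 -0.05  0.01]
hook units [-6.64 -7.68 -4.87]
hinge units [-2.65 -5.61  0.01]
tray units [-3.14 -9.02 -0.3 ]
```

View pics/c2.png

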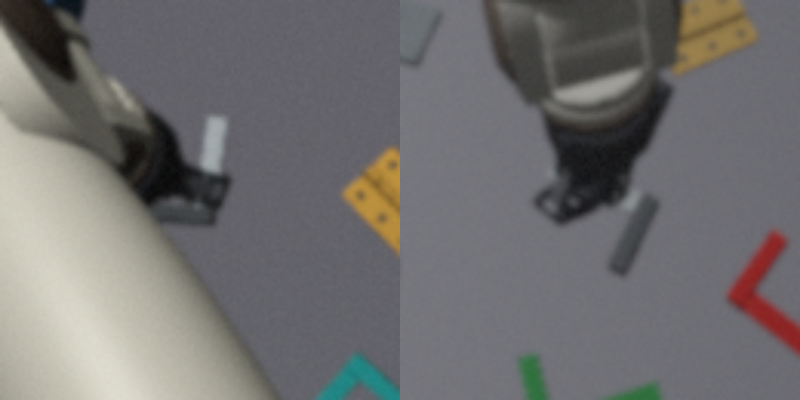

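The fingertips are over the inside of the steel L, near the blade, as wanted. The crop shows them around (210,190) on the left and beside the blade on the right. I hold here, then rise.

```bash
python3 -m creep '[1,0,0,0,0,0,0, 1,0,0,0,0,0,0, 1,0,0,0,0,0,0, 1,0,0,0,0,0,0, 1,0,0,0,0,0,0, 1,0,0,0,0,0,0, 1,0,0,0,0,0,0, 1,0,0,0,0,0,0]' >/dev/null
python3 -m creep '[1,0,0,0,0,0,0, 1,0,0,0,0,0,0, 1,0,0,0,0,0,0, 1,0,0,0,0,0,0, 1,0,0,0,0,0,0, 1,0,0,0,0,0,0, 1,0,0,0,0,0,0, 1,0,0,0,0,0,0]' >/dev/null
python3 -m creep '[1,0,0,0,0,0,0, 1,0,0,0,0,0,0, 1,0,0,0,0,0,0, 1,0,0,0,0,0,0, 1,0,0,0,0,0,0, 1,0,0,0,0,0,0, 1,0,0,0,0,0,0, 1,0,0,0,0,0,0]'
python3 -m creep '[1,0,0,-0.3,0,0,0, 1,0,0,-0.8,0,0,0, 1,0,0,-0.9,0,0,0, 1,0,0,-0.9,0,0,0, 1,0,0,-0.9,0,0,0, 1,0,0,-0.9,0,0,0, 1,0,0,-0.9,0,0,0, 1,0,0,-0.5,0,0,0]'
python3 rel.py
```

```text
clock: 5.9
tcp_pos: [0.4544, 0.3239, 0.0413]
eef_rot: [0.159, 0.987, 0.0, -0.0]
contact_force: [-0.2, 0.2, -0.2]
opening: 0.0003
gripper_force: 0.0
clock: 6.7
tcp_pos: [0.4541, 0.3237, 0.3514]
eef_rot: [0.159, 0.987, 0.002, 0.002]
contact_force: [1.6, 0.1, 0.1]
opening: -0.0001
gripper_force: 0.0
t 6.7 tcp [0.4541 0.3237 0.3514] q [0.62 0.19 0.53 1.91 0.   0.94]
sq units [-0.06 -0.08  6.23]
hook units [-6.64 -7.68  1.34]
hinge units [-2.63 -5.63  6.21]
tray units [-3.13 -9.05  5.88]
```

```bash
python3 -m creep '[1,-0.2,-0.4,0,0,0,0, 1,-0.35,-0.8,0,0,0,0, 1,-0.35,-0.8,0,0,0,0, 1,-0.35,-0.8,0,0,0,0, 1,-0.35,-0.8,0,0,0,0, 1,-0.35,-0.8,0,0,0,0, 1,-0.35,-0.8,0,0,0,0, 1,-0.35,-0.8,0,0,0,0]'
python3 -m creep '[1,-0.35,-0.8,0,0,0,0, 1,-0.35,-0.8,0,0,0,0, 1,-0.35,-0.8,0,0,0,0, 1,-0.2,-0.4,0,0,0,0]'
python3 rel.py
```

```text
clock: 7.5
tcp_pos: [0.4856, -0.0043, 0.3477]
eef_rot: [0.159, 0.987, 0.0, 0.001]
contact_force: [1.3, 0.9, 0.2]
opening: -0.0004
gripper_force: 0.0
clock: 7.9
tcp_pos: [0.5011, -0.158, 0.3472]
eef_rot: [0.16, 0.987, -0.0, 0.0]
contact_force: [0.4, 0.2, 0.5]
opening: 0.0001
gripper_force: 0.0
t 7.9 tcp [ 0.5011 -0.158   0.3472] q [-0.31  0.11  0.43  1.89 -0.    0.02]
sq units [3.86 8.8  6.14]
hook units [-2.72  1.18  1.27]
hinge units [1.28 3.25 6.14]
tray units [ 0.77 -0.17  5.82]
```

```bash
python3 -m creep '[1,-0.3,0.1,0,0,0,0, 1,-0.5,0.2,0,0,0,0, 1,-0.6,0.3,0,0,0,0, 1,-0.6,0.3,0,0,0,0, 1,-0.5,0.2,0,0,0,0, 1,-0.2,0.1,0,0,0,0, 1,0,0,0,0,0,0]'
python3 rel.py
python3 - <<'E'
from h import *
a=r.get_image("top"); b=r.get_image("side")
X=[.649,-.145,.254]; ims=[]
for p in(a,b):
    im=p["image"].copy(); x,y=[int(v) for v in proj(p,X)]; print(x,y)
    im[y,x]=[255,0,255]; ims.append(cv2.resize(im[y-60:y+60,x-60:x+60],(400,400)))
cv2.imwrite("pics/c3.png",np.hstack(ims)[:,:,::-1])
E
```

```text
clock: 8.6
tcp_pos: [0.6497, -0.14, 0.3455]
eef_rot: [0.158, 0.987, 0.0, -0.001]
contact_force: [-0.5, 0.9, -0.3]
opening: -0.0
gripper_force: 0.0
t 8.6 tcp [ 0.6497 -0.14    0.3455] q [-0.21  0.52  0.96  2.01  0.    0.11]
sq units [6.53 7.53 6.12]
hook units [-0.02 -0.1   1.23]
hinge units [3.97 1.98 6.11]
tray units [ 3.47 -1.44  5.79]
380 149
282 162
```

View pics/c3.png

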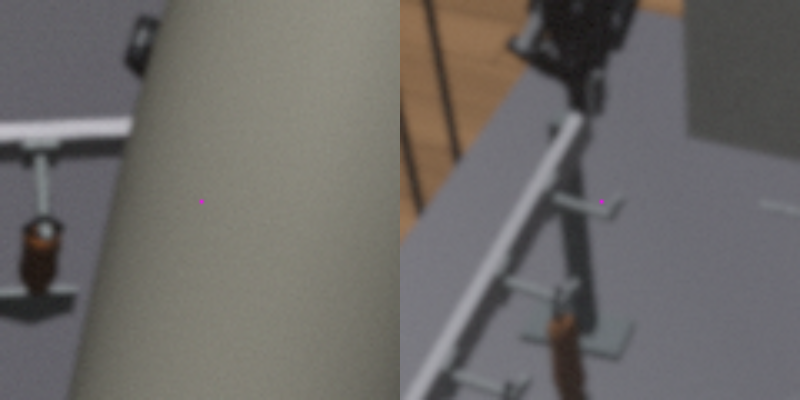

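The bare hook's wire runs from (555,195) to (608,210) in the right crop, with my mark on it, and the shut fingertips are above it. I lower and hold.

```bash
python3 -m creep '[1,0,-0.1,0.2,0,0,0, 1,0,0,0.3,0,0,0, 1,0,0,0.3,0,0,0, 1,0,0,0.2,0,0,0, 1,0,0,0.1,0,0,0, 1,0,0,0,0,0,0, 1,0,0,0,0,0,0, 1,0,0,0,0,0,0]'
python3 -m creep '[1,0,0,0,0,0,0, 1,0,0,0,0,0,0, 1,0,0,0,0,0,0, 1,0,0,0,0,0,0, 1,0,0,0,0,0,0, 1,0,0,0,0,0,0, 1,0,0,0,0,0,0, 1,0,0,0,0,0,0]' >/dev/null
python3 -m creep '[1,0,0,0,0,0,0, 1,0,0,0,0,0,0, 1,0,0,0,0,0,0, 1,0,0,0,0,0,0, 1,0,0,0,0,0,0, 1,0,0,0,0,0,0, 1,0,0,0,0,0,0, 1,0,0,0,0,0,0]' >/dev/null
python3 -m creep '[1,0,0,0,0,0,0, 1,0,0,0,0,0,0, 1,0,0,0,0,0,0, 1,0,0,0,0,0,0, 1,0,0,0,0,0,0, 1,0,0,0,0,0,0, 1,0,0,0,0,0,0, 1,0,0,0,0,0,0]'
python3 -m creep '[1,0,0,-0.2,0,0,0, 1,0,0,-0.3,0,0,0, 1,0,0,-0.4,0,0,0, 1,0.3,0,-0.2,0,0,0, 1,0.6,0.3,0,0,0,0, 1,0.7,0.4,0,0,0,0, 1,0.7,0.4,0,0,0,0, 1,0.7,0.4,0,0,0,0]'
python3 rel.py
```

```text
clock: 9.5
tcp_pos: [0.6471, -0.1452, 0.2923]
eef_rot: [0.159, 0.987, -0.0, 0.001]
contact_force: [0.6, -0.6, -0.4]
opening: 0.0001
gripper_force: 0.0
clock: 11.9
tcp_pos: [0.6471, -0.1451, 0.2913]
eef_rot: [0.159, 0.987, -0.0, -0.0]
contact_force: [-0.6, 0.2, 0.4]
opening: 0.0002
gripper_force: 0.0
clock: 12.7
tcp_pos: [0.5269, -0.026, 0.3462]
eef_rot: [0.159, 0.987, 0.0, 0.0]
contact_force: [0.5, 0.3, 0.7]
opening: 0.0003
gripper_force: 0.0
t 12.7 tcp [ 0.5269 -0.026   0.3462] q [-0.05  0.11  0.43  1.89  0.    0.27]
sq units [3.5  6.13 6.12]
hook units [-3.07 -1.49  1.24]
hinge units [0.93 0.58 6.12]
tray units [ 0.43 -2.84  5.8 ]
```

```bash
python3 -m creep '[1,0.5,0.3,0,0,0,0, 1,0.4,0.3,0.2,0,0,0, 1,0,0,0.6,0,0,0, 1,0,0,0.8,0,0,0, 1,0,0,0.8,0,0,0, 1,0,0,0.8,0,0,0, 1,0,0,0.6,0,0,0, 1,0,0,0.4,0,0,0]'
python3 rel.py
python3 - <<'E'
from h import *
a=r.get_image("top"); b=r.get_image("side")
X=[.492,.016,.01]; ims=[]
for p in(a,b):
    im=p["image"].copy(); x,y=[int(v) for v in proj(p,X)]; print(x,y)
    im[y,x]=[255,0,255]; ims.append(cv2.resize(im[y-60:y+60,x-60:x+60],(400,400)))
cv2.imwrite("pics/c4.png",np.hstack(ims)[:,:,::-1])
E
```

```text
clock: 13.5
tcp_pos: [0.4938, 0.0157, 0.1338]
eef_rot: [0.159, 0.987, -0.0, -0.001]
contact_force: [-0.4, 0.1, 0.5]
opening: -0.0001
gripper_force: 0.0
t 13.5 tcp [0.4938 0.0157 0.1338] q [ 0.03 -0.06 -0.16  1.47  0.    0.35]
sq units [2.6  5.55 1.88]
hook units [-3.95 -2.08 -3.01]
hinge units [ 0.03 -0.    1.88]
tray units [-0.46 -3.42  1.56]
304 244
318 278
```

View pics/c4.png

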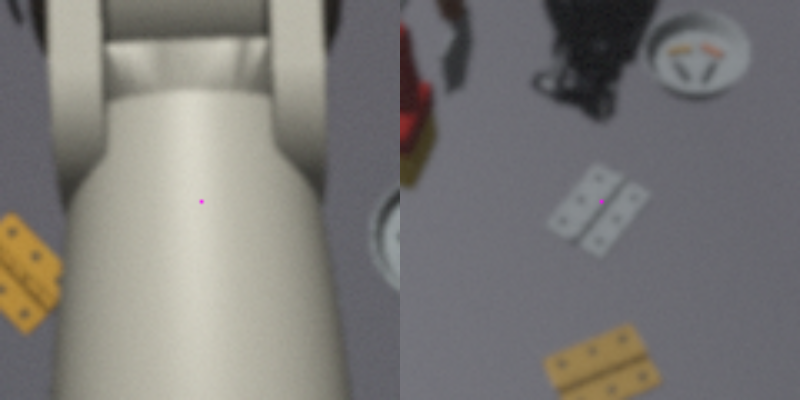

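The silver hinge sits under the fingertips, with my mark near its knuckle. The brass one is well off to the side, at (600,360). I go down and hold.

```bash
python3 -m creep '[1,0,0,0.5,0,0,0, 1,0,0,0.5,0,0,0, 1,0,0,0.4,0,0,0, 1,0,0,0.3,0,0,0, 1,0,0,0.1,0,0,0, 1,0,0,0,0,0,0, 1,0,0,0,0,0,0, 1,0,0,0,0,0,0]'
python3 -m creep '[1,0,0,0,0,0,0, 1,0,0,0,0,0,0, 1,0,0,0,0,0,0, 1,0,0,0,0,0,0, 1,0,0,0,0,0,0, 1,0,0,0,0,0,0, 1,0,0,0,0,0,0, 1,0,0,0,0,0,0]' >/dev/null
python3 -m creep '[1,0,0,0,0,0,0, 1,0,0,0,0,0,0, 1,0,0,0,0,0,0, 1,0,0,0,0,0,0, 1,0,0,0,0,0,0, 1,0,0,0,0,0,0, 1,0,0,0,0,0,0, 1,0,0,0,0,0,0]' >/dev/null
python3 -m creep '[1,0,0,0,0,0,0, 1,0,0,0,0,0,0, 1,0,0,0,0,0,0, 1,0,0,0,0,0,0, 1,0,0,0,0,0,0, 1,0,0,0,0,0,0, 1,0,0,0,0,0,0, 1,0,0,0,0,0,0]'
python3 -m creep '[1,0,0,-0.4,0,0,0, 1,0,0,-0.7,0,0,0, 1,0,0,-0.5,0,0,0, 1,-0.1,-0.5,-0.2,0,0,0, 1,-0.1,-0.8,0,0,0,0, 1,-0.1,-0.8,0,0,0,0, 1,-0.1,-0.8,0,0,0,0, 1,-0.1,-0.5,0,0,0,0]'
python3 rel.py
```

```text
clock: 14.4
tcp_pos: [0.4955, 0.0157, 0.0475]
eef_rot: [0.159, 0.987, 0.0, 0.001]
contact_force: [-0.1, -0.4, -0.2]
opening: 0.0
gripper_force: 0.0
clock: 16.8
tcp_pos: [0.4949, 0.0157, 0.0463]
eef_rot: [0.159, 0.987, 0.0, 0.0]
contact_force: [0.3, -0.0, -0.3]
opening: 0.0001
gripper_force: 0.0
clock: 17.6
tcp_pos: [0.4646, -0.1557, 0.1365]
eef_rot: [0.159, 0.987, -0.0, 0.0]
contact_force: [0.8, -0.1, 0.3]
opening: 0.0003
gripper_force: 0.0
t 17.6 tcp [ 0.4646 -0.1557  0.1365] q [-0.32 -0.07 -0.17  1.48 -0.   -0.  ]
sq units [3.14 8.98 1.92]
hook units [-3.43  1.36 -2.95]
hinge units [0.56 3.43 1.93]
tray units [0.06 0.02 1.61]
```

```bash
python3 -m creep '[1,0,0,0.4,0,0,0, 1,0,0,0.5,0,0,0, 1,0,0,0.4,0,0,0, 1,0,0,0.2,0,0,0, 1,0,0,0.1,0,0,0, 1,0,0,0,0,0,0, 1,0,0,0,0,0,0, 1,0,0,0,0,0,0]'
python3 -m creep '[1,0,0,0,0,0,0, 1,0,0,0,0,0,0, 1,0,0,0,0,0,0, 1,0,0,0,0,0,0, 1,0,0,0,0,0,0, 1,0,0,0,0,0,0, 1,0,0,0,0,0,0, 1,0,0,0,0,0,0]' >/dev/null
python3 - <<'E'
from h import *
a=r.get_image("top"); b=r.get_image("side")
X=[.462,-.154,.026]; ims=[]
for p in(a,b):
    im=p["image"].copy(); x,y=[int(v) for v in proj(p,X)]
    im[y,x]=[255,0,255]; ims.append(cv2.resize(im[y-60:y+60,x-60:x+60],(400,400)))
cv2.imwrite("pics/c5.png",np.hstack(ims)[:,:,::-1])
E
python3 -m creep '[1,0,0,0,0,0,0, 1,0,0,0,0,0,0, 1,0,0,0,0,0,0, 1,0,0,0,0,0,0, 1,0,0,0,0,0,0, 1,0,0,0,0,0,0, 1,0,0,0,0,0,0, 1,0,0,0,0,0,0]' 
python3 -m creep '[1,0,0,0,0,0,0, 1,0,0,0,0,0,0, 1,0,0,0,0,0,0, 1,0,0,0,0,0,0, 1,0,0,0,0,0,0, 1,0,0,0,0,0,0, 1,0,0,0,0,0,0, 1,0,0,0,0,0,0]'
```

```text
clock: 18.4
tcp_pos: [0.4659, -0.1537, 0.0573]
eef_rot: [0.159, 0.987, -0.0, 0.001]
contact_force: [-0.7, -0.1, -0.2]
opening: -0.0
gripper_force: 0.0
clock: 20.1
tcp_pos: [0.4653, -0.1536, 0.0563]
eef_rot: [0.159, 0.987, -0.0, 0.0]
contact_force: [0.7, -0.2, 0.1]
opening: 0.0
gripper_force: 0.0
clock: 20.9
tcp_pos: [0.4653, -0.1536, 0.0563]
eef_rot: [0.159, 0.987, 0.0, 0.0]
contact_force: [-0.2, 1.1, 0.2]
opening: -0.0002
gripper_force: 0.0
```

View pics/c5.png

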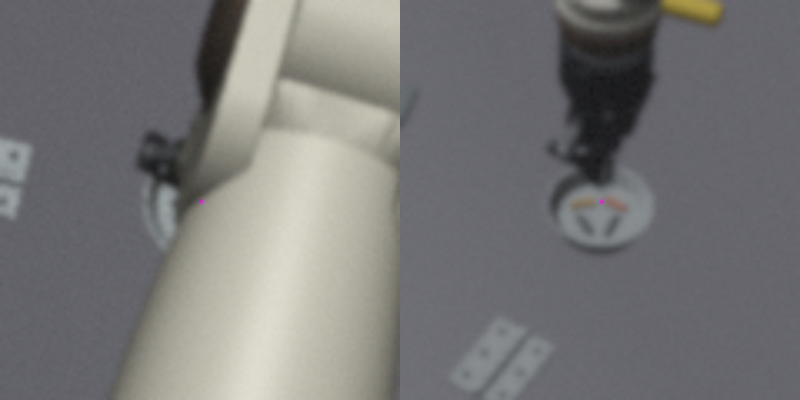

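The fingertips hang over the tray's mouth, near its centre at about (600,200) in the right crop. I raise the hand and hand in.

```bash
python3 -m creep '[1,0,0,-0.4,0,0,0, 1,0,0,-0.7,0,0,0, 1,0,0,-0.8,0,0,0, 1,0,0,-0.8,0,0,0, 1,0,0,-0.6,0,0,0, 1,0,0,-0.3,0,0,0, 1,0,0,0,0,0,0, 1,0,0,0,0,0,0]'
python3 -c "
from station import r
print(r.sign_off())"
```

```text
clock: 21.7
tcp_pos: [0.4653, -0.1536, 0.2356]
eef_rot: [0.159, 0.987, 0.0, -0.0]
contact_force: [0.1, -0.0, -0.8]
opening: 0.0003
gripper_force: 0.0
the job is handed in; nothing more can be done
None
```

I pointed at the steel square, the empty hook, the stainless hinge and the bit tray in that order, holding over 2 s at each, then raised the fingertips to about 24 cm and handed in; the hand-in gave no verdict, and I saw no sign of contact.

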